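# Feed a lemon to the second click of a slicing guide and hold it there for the cut

## Robot

A 6-joint arm with a two-finger parallel gripper is mounted at the origin on a cart in front of the work surface, level with it; the furniture and walls round the work are solid. World frame = base frame: x ahead of the robot, y to its left, z up, the work surface at z = 0. Lengths are in m, angles in rad, forces in N, time in s.
With the tool pointing down it reaches from about 0.3 to 0.875 m from the base axis. Payload 6.4 kg.
Tool frame: the origin (TCP) lies on the centre line of the jaws, within the pads' length; the fingertips stand ctrl.tip_extent ahead of it and the grasp point (between the pads) lies 8 mm behind it (ctrl.tip_extent is the distance from the TCP to the fingertips, in m); z points along the fingers, y is the line along which they close (so a half turn about z gives the same grasp; the last joint's range is limited). The gripper opens to 85 mm and grips with 20 to 120 N. Pads are 22 mm wide; open, the fingers measure 114 mm over their backs; the gripper's body (76 mm by 85 mm) begins 54 mm behind the grasp point. The pads swing forward as they close: fully open they stand 13 mm farther back than shut.
Start: joints at [-1.337, 0.181, 1.607, -0, 1.354, -0.206], TCP at [0.245, -0.52, 0.203] pointing down, gripper open.
Joint ranges: [-2.99, 2.99], [-0.89, 2.07], [0.3, 2.58], [-1.14, 4.28], [0, 2.63], [-3.12, 3.12]. Speed limits (rad/s): [2.57, 2.57, 3.01, 3.14, 3.14, 3.14].

## Interface

Orientations are given as a unit quaternion [w, x, y, z].
In Python, from bench import ctrl gives the robot as it stands.
- The arm moves only by the shell command python3 -m handwheel 'ROWS'. ROWS is JSON, a list of rows, each a list of 7 numbers: the turn, a rotation vector about the tool's x, y, z as a fraction of full scale, then the shift along the tool's x, y, z as a fraction of full scale, then the opening, from 0 (shut) to 1 (fully open). In form: [[rx, ry, rz, x, y, z, jaw], ...]. A call has exactly 8 rows; each row shifts and turns the commanded pose from where the row before left it, along the tool's axes as they then stand; what a row does not reach is not made up. Full scale, the value 1, is 300 mm for a shift and pi rad for a turn. A row lasts 1/10 s, in which the tool goes at most 50 mm and 8.59 degrees, less where a joint would pass 70% of its speed; a pose out of reach is approached as far as the arm can. A call with a number of a shift or a turn outside -1 to 1 is refused whole. A call with a gripper value outside its range is refused whole. The fingers move at their own pace and stop on an object; the grip force is fixed at half the most. Time passes only in rows, so rows that do not move let the fingers close, or fill a call up. It gives the time, the measured TCP pose, the force, the opening and the grip force at its end, in the units of the state.
- ctrl.get_obs(): the state, without advancing time (a new reading comes with each control period).
- ctrl.camera(name): name is "scene" or "top" or "wrist"; returns the picture (400x640x3 uint8, blue, green, red); there is no depth.
- ctrl.camera_model(name): a dict with "camera_matrix" (3x3 intrinsics, pixels), "cam_to_world" (4x4, takes a point from camera to world coordinates). Camera axes: x right, y up, looking along -z (the intrinsics and any distortion apply to the point x, -y, -z); pixel columns grow to the right and rows downward; lengths in m; the calibration is good to about 2 mm. A picture is of the moment at which its call begins: read the wrist's pose just before it. camera_model takes no time and is no camera call; for the wrist camera it gives the pose at the moment of the call.
- ctrl.hand_in(): hands the job in; it is judged then, once.
The state is a dict: "time_s": time; "q": joint angles; "dq": joint speeds; "joint_efforts": joint torques, N m; "eef_pos": TCP position; "eef_rot": TCP orientation; "wrist_force": force on the tool from outside, world axes, zero at the start; "torque": the same for the moment, N m; "opening": opening from 0.0 (shut) to 1.0 (fully open); "grasp_force": force on a finger pad.
Only numpy, scipy, OpenCV 4.12 (cv2) and the standard library are available. Lean on these libraries where they do the work, as an engineer would, in place of code of your own. Each camera call takes 0.05 s, during which the arm holds its last target. There are 200 camera calls.

## Task

I want to cut one end off this lemon: lay it lengthwise on the rods of the slicing guide, between the pusher and the knife slot, and let go of it. Then take the pusher by its knob and slide it forward, pushing the lemon, past the first click to the second click, and finish there still gripping the knob: the slide springs back when it is let go, and the lemon has to stay put while I cut. Leave the garlic, the salt shaker, the tomatoes and the peeler where they are.

Things in the scene. Friction and masses are not known exactly. Their poses are not given: they have to be found in the camera images.
- lemon_centre (a point): Centre of the loose lemon, 78 mm long and 55 mm thick, slightly egg-shaped; x runs along its length (either end may lead). It starts lying on the worktop in front of the sink, its centre 28 mm above the worktop, in a row with a bulb of garlic and a salt shaker, about 10 cm apart, in any order. 110 g, give or take a third.
- slicing_guide: The slicing guide: white plate 130 x 265 mm on rubber feet, firm on the chopping board, does not move. Origin: centre of its underside; y along its length, x across, z up. The feed direction is -y. Plate top 16 mm above the origin; end blocks 62 mm wide and 44 mm high at y = -125 and +125 mm; index strip at x = -52 mm, top at 26 mm; spring tube at x = 46 mm, top at 31 mm.
- bay (a point): Middle of the loading bay, at about the height of a lying lemon's centre; axes as the guide's. 62 mm from the pusher's front face (pusher at home) and 62 mm from the knife slot, 58 mm above the guide's underside. Two polished rods, 8 mm thick, run along y, axes 20 mm to either side and 24 mm below this point, a thinner middle rod lower. A lemon lies with its centre 0 to 5 mm above this, one end a little low.
- knife_slot (a point): Middle of the knife slot at the height of a lying lemon's centre, 124 mm ahead (-y) of the pusher's face at home; axes as the guide's. The slot is 3 mm wide, between two pairs of steel posts that stand from 36 to 44 mm to either side and end 28 mm above this point; the lemon passes between them on the rods.
- knob (a point): Grip point of the pusher's upright round wooden knob, 20 to 23 mm thick, from 22 mm below to 18 mm above this point; it moves with the slide. 32 mm ahead of it (-y) is the front face of the pusher plate, 50 mm wide with a 5 mm proud round rim, top edge 3 mm above this point. Below: a carriage 62 mm wide, top 33 mm lower; a plunger housing beside it at -x, top 28 mm lower. Axes as the guide's.
- feed_slide (a joint): Travel of the pusher in m: 0 = home, sprung against its stop; grows as it goes forward (guide -y), at most 0.085. A spring pulls it home, 2 N at home, 7 N at the second click. A spring ball drops into notches at 0.054 (first click), 0.066 (second), 0.078 (third), each catching 3 mm either side; leaving one forward takes some 4 N above the spring; the notch alone does not hold it.
- garlic: Bulb of garlic, 53 mm, loose on the worktop: leave it. Origin at its underside.
- salt_shaker: Salt shaker, glass with a grey top, 44 mm across and 90 mm high, loose on the worktop: leave it. Origin at its underside.
- tomato_a: Large tomato, 75 mm, on the back half of the chopping board: leave it. Origin at its underside.
- tomato_b: Cherry tomato, 34 mm, on the back half of the chopping board: leave it. Origin at its underside.
- peeler: Vegetable peeler, 170 mm long, lying on the back half of the chopping board: leave it. Origin at its underside.

How it is judged:
By the outcome, as a careful person would: the job done as asked, in the order asked, and still so for the second after the job is handed in, while the arm keeps its last pose, push and grip.
It also fails if it takes over 54 s, if anything falls off the work surface, if the arm or the gripper's body presses on something with over 40 N, if the wrist force passes 120 N, or if a joint passes its speed limit or range.

## Working session

There is one attempt and no reset: what is moved stays moved. The work goes in short steps, Python scripts to look and compute and a shell command to move; the robot and the scene stay as the last step left them, time stands still between calls to the robot, and variables do not carry over. Pictures are saved under pics/ and viewed, at most 10 in all, crops included, and the job is handed in when it is done.

```bash
ls; mkdir -p pics; python3 - <<'E'
from bench import ctrl
import cv2,numpy as np
o=ctrl.get_obs();print(o,ctrl.tip_extent)
for n in("scene","top"):
    im=ctrl.camera(n);cv2.imwrite(f"pics/{n}0.png",im);m=ctrl.camera_model(n);print(n,m)
E
```

```text
pics
{'time_s': 0.0, 'q': array([-1.33729234e+00,  1.81535638e-01,  1.60801576e+00,  1.39999405e-05,
        1.35378613e+00, -2.06274152e-01]), 'dq': array([-0.00072638,  0.00077365,  0.00078186, -0.00226125,  0.00128612,
       -0.00055972]), 'joint_efforts': array([ 1.89995022e-03, -4.44859922e+01, -3.51338875e+01,  5.12679537e-05,
        9.05408640e-03, -9.40145668e-06]), 'eef_pos': array([ 0.24469193, -0.51967574,  0.20238348]), 'eef_rot': array([-8.72446854e-04,  9.75921611e-01,  2.18119804e-01, -5.04391875e-06]), 'wrist_force': array([-0.24769099, -0.54020588, -0.10170538]), 'torque': array([ 0.01850126,  0.00650809, -0.06124708]), 'grasp_force': 0.0, 'opening': 0.999975243915537} 0.011
scene {'camera_matrix': array([[408.48483206,   0.        , 323.27514886],
       [  0.        , 408.48483206, 205.21413906],
       [  0.        ,   0.        ,   1.        ]]), 'cam_to_world': array([[-0.65811695,  0.29179127, -0.69407487, -0.15188118],
       [-0.75276051, -0.27371624,  0.5986911 ,  0.68178631],
       [-0.01528673,  0.91648092,  0.39978624,  0.50387138],
       [ 0.        ,  0.        ,  0.        ,  1.        ]])}
top {'camera_matrix': array([[492.59601775,   0.        , 312.63764651],
       [  0.        , 492.59601775, 199.32872742],
       [  0.        ,   0.        ,   1.        ]]), 'cam_to_world': array([[-0.0187378 ,  0.98105222, -0.19283528,  0.352428  ],
       [-0.9996789 , -0.01509273,  0.02035434,  0.08153838],
       [ 0.01705826,  0.19315476,  0.98102001,  1.27413743],
       [ 0.        ,  0.        ,  0.        ,  1.        ]])}
```

View pics/scene0.png

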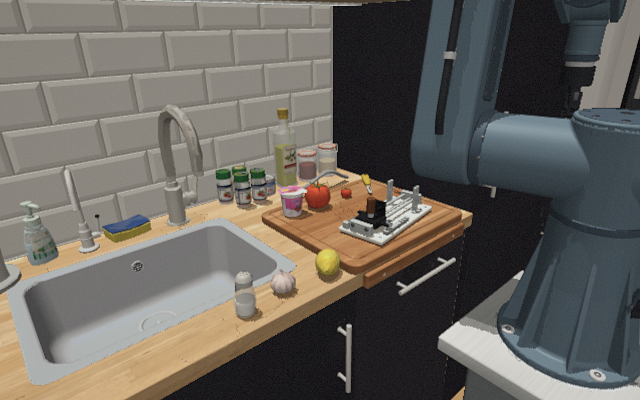

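View pics/top0.png

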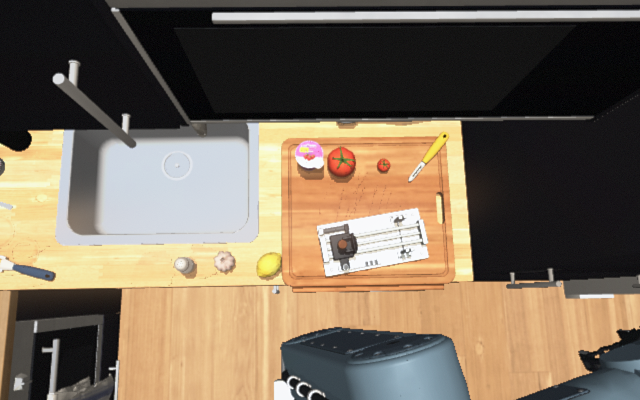

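The lemon shows at (327,263) in scene and (269,264) in top. In top, the garlic (223,261) and salt (184,265) are to its left and the guide is at about (373,243), with the knob at (343,244). The feed runs to image right, which is roughly world -y.

```bash
cat > h.py <<'E'
import cv2,numpy as np
from bench import ctrl
def ray(n,uv,m=None):
    m=m or ctrl.camera_model(n);K=m["camera_matrix"];T=m["cam_to_world"]
    d=np.linalg.inv(K)@[uv[0],uv[1],1];d=T[:3,:3]@[d[0],-d[1],-d[2]]
    return T[:3,3],d/np.linalg.norm(d)
def onz(n,uv,z,m=None):
    o,d=ray(n,uv,m);return o+d*(z-o[2])/d[2]
def tri(r1,r2):
    A=np.zeros((3,3));b=np.zeros(3)
    for o,d in(r1,r2):
        P=np.eye(3)-np.outer(d,d);A+=P;b+=P@o
    x=np.linalg.solve(A,b);return x,[np.linalg.norm(np.cross(x-o,d)) for o,d in(r1,r2)]
def proj(n,p,m=None):
    m=m or ctrl.camera_model(n);T=m["cam_to_world"];c=T[:3,:3].T@(np.array(p)-T[:3,3])
    k=m["camera_matrix"]@[c[0],-c[1],-c[2]];return k[:2]/k[2]
def yellow(im,roi):
    x0,y0,x1,y1=roi;h=cv2.cvtColor(im,cv2.COLOR_BGR2HSV)
    k=cv2.inRange(h,(22,150,90),(36,255,255));z=np.zeros_like(k);z[y0:y1,x0:x1]=k[y0:y1,x0:x1]
    c=max(cv2.findContours(z,cv2.RETR_EXTERNAL,cv2.CHAIN_APPROX_NONE)[0],key=cv2.contourArea)
    return c
E
python3 - <<'E'
from h import *
t=cv2.imread("pics/top0.png");s=cv2.imread("pics/scene0.png")
ct=yellow(t,(245,240,295,290));cs=yellow(s,(300,240,350,285))
for n,c in(("top",ct),("scene",cs)):print(n,cv2.boundingRect(c),cv2.fitEllipse(c),onz(n,cv2.fitEllipse(c)[0],.028))
print(tri(ray("top",cv2.fitEllipse(ct)[0]),ray("scene",cv2.fitEllipse(cs)[0])))
e=cv2.fitEllipse(ct);a=np.radians(e[2]+90);dv=np.array([np.cos(a),np.sin(a)])*10
d=onz("top",np.array(e[0])+dv,.028)-onz("top",e[0],.028);print("long axis",d,np.degrees(np.arctan2(d[1],d[0])))
a=cv2.resize(t[195:290,310:440],None,fx=6,fy=6,interpolation=cv2.INTER_CUBIC)[:600,:800]
b=cv2.resize(s[165:255,325:455],None,fx=6,fy=6,interpolation=cv2.INTER_CUBIC)[:600]
cv2.imwrite("pics/tc.png",a);cv2.imwrite("pics/sc.png",b)
E
```

```text
top (257, 254, 24, 23) ((268.12939453125, 264.1401062011719), (17.66094207763672, 25.631065368652344), 45.47396469116211) [0.43334272 0.17049712 0.028     ]
scene (315, 256, 24, 20) ((326.2067565917969, 265.0226745605469), (18.515106201171875, 22.54863929748535), 107.5919418334961) [0.42426932 0.1792434  0.028     ]
(array([0.43380595, 0.17101014, 0.02016658]), [np.float64(6.446991376836845e-05), np.float64(6.446991376845907e-05)])
long axis [-0.01711992  0.01783499  0.        ] 133.82806150493226
```

View pics/tc.png

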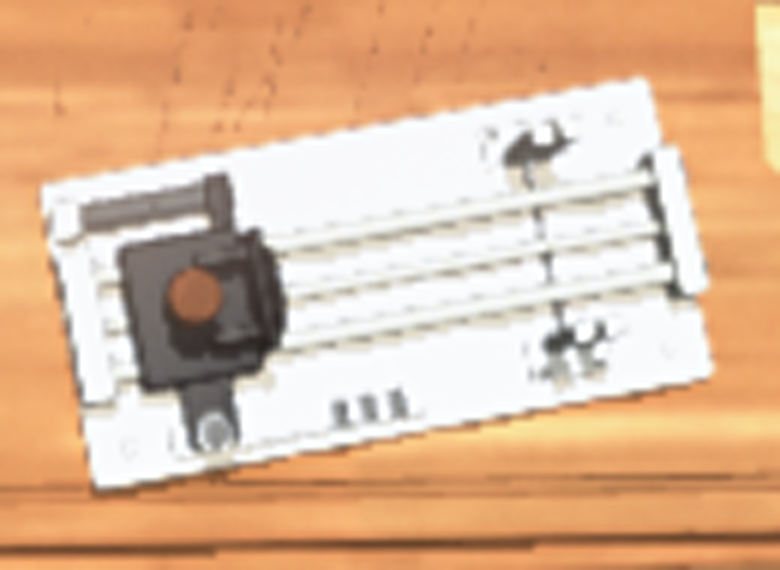

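View pics/sc.png

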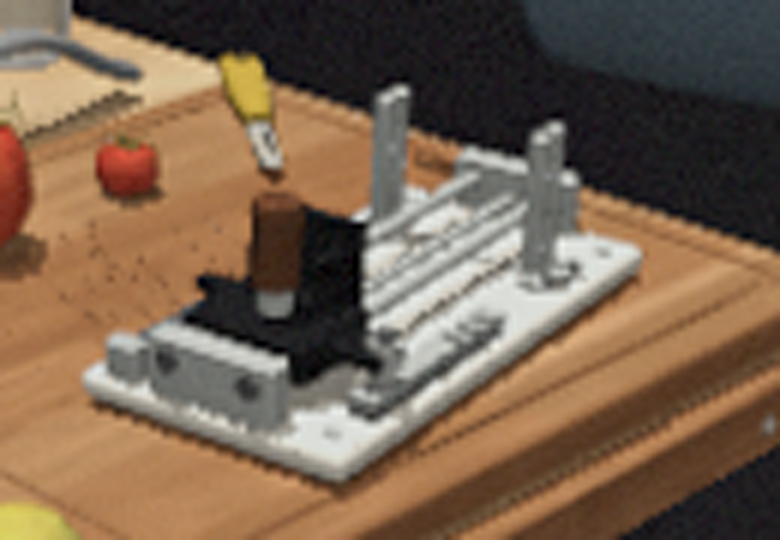

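The guide's long axis is turned about 10° in top. In the crop the plate corners are (42,185), (645,80), (714,375), (97,490) and the knob top is (195,295). In the scene crop the knob top is (278,198) and the plate corners are (85,378), (343,470), (640,250).

```bash
python3 - <<'E'
from h import *
T=lambda x,y:(310+(x+.5)/6-.5,195+(y+.5)/6-.5)
S=lambda x,y:(325+(x+.5)/6-.5,165+(y+.5)/6-.5)
for n,a,b in(("TL",(42,185),(85,376)),("BL",(97,490),(343,468)),("BR",(714,375),(642,250)),("knob",(195,295),(278,198))):
    print(n,tri(ray("top",T(*a)),ray("scene",S(*b))))
for z in(.04,.05,.06):
    C=np.array([onz("top",T(*p),z) for p in((42,185),(645,80),(714,375),(97,490))])
    print(z,C[:,:2].round(4).tolist(),C.mean(0)[:2],[np.linalg.norm(C[i]-C[i-1]).round(4) for i in range(4)])
    y=(C[0]+C[3]-C[1]-C[2]);print("yaw of +y axis",np.degrees(np.arctan2(y[1],y[0])),"x axis dir",np.degrees(np.arctan2(*(C[0]+C[1]-C[2]-C[3])[[1,0]])))
E
```

```text
TL (array([0.52740003, 0.0464392 , 0.03681652]), [np.float64(0.0009906696329062827), np.float64(0.0009906696329064798)])
BL (array([0.39994903, 0.02657381, 0.03648895]), [np.float64(0.000531324937949437), np.float64(0.0005313249379492731)])
BR (array([ 0.44303808, -0.23244876,  0.03824255]), [np.float64(0.0001700832978304623), np.float64(0.00017008329783036233)])
knob (array([ 0.47163437, -0.00995335,  0.11918704]), [np.float64(0.0004600905259286078), np.float64(0.0004600905259287189)])
0.04 [[0.5277, 0.0472], [0.5686, -0.2105], [0.443, -0.2319], [0.4002, 0.0271]] [ 0.48487198 -0.09201915] [np.float64(0.129), np.float64(0.2609), np.float64(0.1273), np.float64(0.2625)]
yaw of +y axis 99.20444402604987 x axis dir 9.335675809494058
0.05 [[0.5262, 0.0475], [0.5668, -0.2081], [0.4423, -0.2294], [0.3998, 0.0275]] [ 0.48379881 -0.09061284] [np.float64(0.128), np.float64(0.2588), np.float64(0.1263), np.float64(0.2604)]
yaw of +y axis 99.20444402604987 x axis dir 9.335675809494054
0.06 [[0.5248, 0.0478], [0.5651, -0.2057], [0.4416, -0.2268], [0.3994, 0.028]] [ 0.48272564 -0.08920654] [np.float64(0.1269), np.float64(0.2567), np.float64(0.1253), np.float64(0.2582)]
yaw of +y axis 99.20444402604987 x axis dir 9.335675809494054
```

```bash
cat >> h.py <<'E'
from scipy.spatial.transform import Rotation as Ro
def plan(p,yaw,n=8):
    """rows (tool down, tool y at world yaw deg) from the present pose; shift taken in axes before each row's turn"""
    o=ctrl.get_obs();q=o["eef_rot"];R=Ro.from_quat([q[1],q[2],q[3],q[0]]);P=o["eef_pos"].copy()
    a=np.radians(yaw);y=np.array([np.cos(a),np.sin(a),0]);z=np.array([0,0,-1.])
    G=Ro.from_matrix(np.c_[np.cross(y,z),y,z]);rv=(R.inv()*G).as_rotvec()/n;st=(np.array(p)-P)/n
    print("at",P.round(4),"yaw_y",np.degrees(np.arctan2(*R.as_matrix()[[1,0],1])).round(2),"turn/row deg",np.degrees(np.linalg.norm(rv)).round(2),"mm/row",(1e3*np.linalg.norm(st)).round(1),"F",o["wrist_force"].round(1),"q",o["q"].round(2),"t",o["time_s"])
    for i in range(n):
        s=R.inv().apply(st)/.3;r=rv/np.pi;R=R*Ro.from_rotvec(rv)
        print("["+",".join(f"{v:.3f}".replace("-0.000","0").replace("0.000","0") for v in [*r,*s])+",J],",end="\n" if i%8==7 else "")
def snap(n,f):
    m=ctrl.camera_model(n);im=ctrl.camera(n);cv2.imwrite(f"pics/{f}.png",im);return im,m
E
python3 -c "
from h import *
plan([.43,-.08,.26],9.3,16)
for uv in((283,264),(286,288),(282,250)):print(onz('top',uv,.02))"
```

```text
at [ 0.2447 -0.5197  0.2025] yaw_y -64.8 turn/row deg 4.63 mm/row 30.0 F [ 0.3 -0.2 -0.1] q [-1.34  0.18  1.61  0.    1.35 -0.21] t 0.1
[0,0,-0.026,0.074,-0.066,-0.012,J],[0,0,-0.026,0.079,-0.060,-0.012,J],[0,0,-0.026,0.084,-0.054,-0.012,J],[0,0,-0.026,0.088,-0.047,-0.012,J],[0,0,-0.026,0.091,-0.040,-0.012,J],[0,0,-0.026,0.094,-0.032,-0.012,J],[0,0,-0.026,0.096,-0.024,-0.012,J],[0,0,-0.026,0.098,-0.016,-0.012,J],
[0,0,-0.026,0.099,-0.009,-0.012,J],[0,0,-0.026,0.099,0,-0.012,J],[0,0,-0.026,0.099,0.008,-0.012,J],[0,0,-0.026,0.098,0.016,-0.012,J],[0,0,-0.026,0.097,0.023,-0.012,J],[0,0,-0.026,0.094,0.031,-0.012,J],[0,0,-0.026,0.092,0.039,-0.012,J],[0,0,-0.026,0.088,0.046,-0.012,J],
[0.43355142 0.13354368 0.02      ]
[0.37370776 0.12646472 0.02      ]
[0.46894093 0.13583011 0.02      ]
```

```bash
python3 -m handwheel '[[0,0,-0.026,0.074,-0.066,-0.012,1],[0,0,-0.026,0.079,-0.060,-0.012,1],[0,0,-0.026,0.084,-0.054,-0.012,1],[0,0,-0.026,0.088,-0.047,-0.012,1],[0,0,-0.026,0.091,-0.040,-0.012,1],[0,0,-0.026,0.094,-0.032,-0.012,1],[0,0,-0.026,0.096,-0.024,-0.012,1],[0,0,-0.026,0.098,-0.016,-0.012,1]]' && python3 -m handwheel '[[0,0,-0.026,0.099,-0.009,-0.012,1],[0,0,-0.026,0.099,0,-0.012,1],[0,0,-0.026,0.099,0.008,-0.012,1],[0,0,-0.026,0.098,0.016,-0.012,1],[0,0,-0.026,0.097,0.023,-0.012,1],[0,0,-0.026,0.094,0.031,-0.012,1],[0,0,-0.026,0.092,0.039,-0.012,1],[0,0,-0.026,0.088,0.046,-0.012,1]]'
python3 -c "
from h import *
ctrl.camera('top');ctrl.camera('top')
im,m=snap('wrist','w1');print(m['cam_to_world'].round(3))
plan([.40,.15,.20],43.8,8)"
```

```text
time_s: 0.9
eef_pos: [0.3371, -0.2989, 0.2319]
eef_rot: [-0.0, 0.853, 0.521, 0.0]
wrist_force: [0.0, -0.0, 1.1]
opening: 0.998
grasp_force: 0.0
time_s: 1.7
eef_pos: [0.4276, -0.0784, 0.2608]
eef_rot: [-0.0, 0.641, 0.768, -0.0]
wrist_force: [1.4, -0.4, -0.3]
opening: 1.003
grasp_force: 0.0
[[ 0.984 -0.172 -0.054  0.414]
 [ 0.18   0.941  0.287 -0.003]
 [ 0.002 -0.293  0.956  0.432]
 [ 0.     0.     0.     1.   ]]
at [ 0.4277 -0.0785  0.2608] yaw_y 10.24 turn/row deg 4.19 mm/row 29.8 F [0.5 0.1 0.5] q [-0.46 -0.2   1.86 -0.    1.47 -0.63] t 1.85
[0,0,-0.023,0.096,0.006,0.025,J],[0,0,-0.023,0.095,0.013,0.025,J],[0,0,-0.023,0.094,0.019,0.025,J],[0,0,-0.023,0.092,0.026,0.025,J],[0,0,-0.023,0.090,0.033,0.025,J],[0,0,-0.023,0.087,0.039,0.025,J],[0,0,-0.023,0.084,0.046,0.025,J],[0,0,-0.023,0.081,0.052,0.025,J],
```

View pics/w1.png

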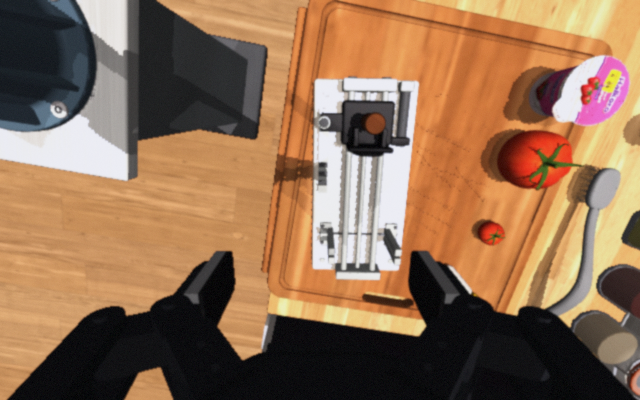

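Wrist view: knob top (375,123), guide corners (315,80), (419,80), (399,270), (313,270), and the knife slot on row ~236.

```bash
python3 -c "
from h import *
m=ctrl.camera_model('wrist')
im=cv2.imread('pics/w1.png')
# brown knob
h=cv2.cvtColor(im,cv2.COLOR_BGR2HSV)[105:140,355:395];k=cv2.inRange(h,(3,110,50),(16,255,255))
k=max(cv2.findContours(k,cv2.RETR_EXTERNAL,cv2.CHAIN_APPROX_NONE)[0],key=cv2.contourArea);e=cv2.minEnclosingCircle(k);print(e,m['camera_matrix'][0])
T=lambda x,y:(310+(x+.5)/6-.5,195+(y+.5)/6-.5)
print(tri(ray('wrist',(375,123),m),ray('top',T(195,295))))
g=im[60:290,300:430];b=cv2.inRange(cv2.cvtColor(g,cv2.COLOR_BGR2HSV),(0,0,120),(180,70,255))
b=cv2.morphologyEx(b,cv2.MORPH_CLOSE,np.ones((25,25)))
c=max(cv2.findContours(b,cv2.RETR_EXTERNAL,cv2.CHAIN_APPROX_NONE)[0],key=cv2.contourArea)
ap=cv2.approxPolyDP(c,6,True)[:,0]+[300,60];print(ap.tolist())
for z in(.034,.038,.042):
    C=np.array([onz('wrist',p,z,m) for p in((315,80),(419,80),(399,270),(313,270))]);print(z,C[:,:2].round(4).tolist(),C.mean(0),[np.linalg.norm(C[i]-C[i-1]).round(4) for i in range(4)])
for z in(.115,.119):print(onz('wrist',(375,123),z,m))
"

```

```text
((19.503816604614258, 18.290077209472656), 10.870353698730469) [298.43538695   0.         321.31101349]
(array([ 0.47325524, -0.0105693 ,  0.10588447]), [np.float64(0.0001650227438211758), np.float64(0.00016502274382117926)])
[[316, 79], [313, 222], [300, 223], [300, 266], [335, 269], [336, 289], [379, 289], [379, 271], [400, 263], [416, 98], [429, 97], [429, 81]]
0.034 [[0.4009, 0.0256], [0.5281, 0.0485], [0.5711, -0.2148], [0.4437, -0.2377]] [ 0.48593888 -0.09459125  0.034     ] [np.float64(0.2667), np.float64(0.1293), np.float64(0.2668), np.float64(0.1295)]
0.038 [[0.401, 0.0253], [0.527, 0.048], [0.5695, -0.2126], [0.4434, -0.2354]] [ 0.48521535 -0.09368416  0.038     ] [np.float64(0.264), np.float64(0.128), np.float64(0.2641), np.float64(0.1281)]
0.042 [[0.4011, 0.025], [0.5258, 0.0475], [0.5679, -0.2105], [0.4431, -0.233]] [ 0.48449182 -0.09277707  0.042     ] [np.float64(0.2614), np.float64(0.1267), np.float64(0.2614), np.float64(0.1268)]
[ 0.47149642 -0.01027024  0.115     ]
[ 0.47077025 -0.01019599  0.119     ]
```

```bash
python3 -m handwheel '[[0,0,-0.023,0.096,0.006,0.025,1],[0,0,-0.023,0.095,0.013,0.025,1],[0,0,-0.023,0.094,0.019,0.025,1],[0,0,-0.023,0.092,0.026,0.025,1],[0,0,-0.023,0.090,0.033,0.025,1],[0,0,-0.023,0.087,0.039,0.025,1],[0,0,-0.023,0.084,0.046,0.025,1],[0,0,-0.023,0.081,0.052,0.025,1]]'
python3 -c "
from h import *
ctrl.camera('top');ctrl.camera('top')
im,m=snap('wrist','w2')
import pickle;pickle.dump(m,open('w2.pkl','wb'))
print(proj('wrist',[.433,.171,.028],m))"
```

```text
time_s: 2.65
eef_pos: [0.4011, 0.1488, 0.2003]
eef_rot: [-0.0, 0.397, 0.918, -0.0]
wrist_force: [0.4, 0.6, 0.2]
opening: 0.998
grasp_force: 0.0
[353.97097831 180.59652992]
```

View pics/w2.png

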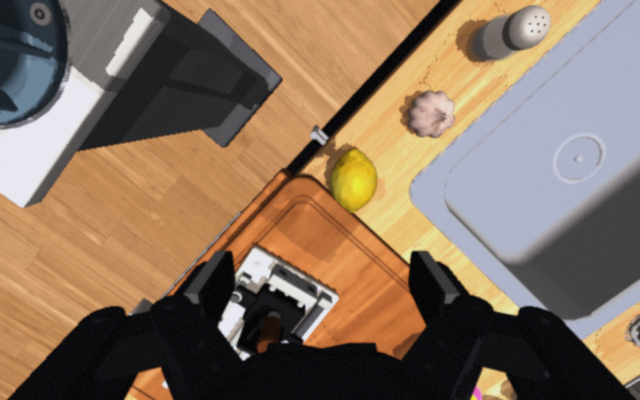

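Wrist view: the lemon is at (353,181), its long axis nearly vertical in the image. The board corner is at (310,185), to its lower left, and the garlic is at (430,113).

```bash
python3 -c "
from h import *
import pickle
m=pickle.load(open('w2.pkl','rb'));im=cv2.imread('pics/w2.png')
c=yellow(im,(320,140,390,220));e=cv2.fitEllipse(cv2.convexHull(c));print(e,cv2.boundingRect(c),cv2.minAreaRect(c))
h=cv2.minAreaRect(c)
P=onz('wrist',e[0],.028,m);P2=onz('wrist',h[0],.028,m);print(P,P2)
a=np.radians(e[2]+90);v=np.array([np.cos(a),np.sin(a)])*10
d=onz('wrist',np.array(e[0])+v,.028,m)-P;print('axis',np.degrees(np.arctan2(d[1],d[0])),'len',e[1][1]/10*np.linalg.norm(d))
top=yellow(cv2.imread('pics/top0.png'),(245,240,295,290));t=cv2.fitEllipse(cv2.convexHull(top))
print(tri(ray('wrist',e[0],m),ray('top',t[0])))
Q=np.array([proj('wrist',[x,y,.02],m) for x,y in((.40,.13),(.37,.126))]);print(Q)
for uv in((305,178),(330,190),(350,212),(290,172)):print('board',uv,onz('wrist',uv,.02,m))
"

```

```text
((353.4427795410156, 180.26361083984375), (44.741058349609375, 61.29545211791992), 4.836740970611572) (331, 149, 46, 64) ((353.2500305175781, 180.25), (50.20457458496094, 50.91168212890625), 45.0)
[0.43226191 0.17085683 0.028     ] [0.43208519 0.17071255 0.028     ]
axis -49.57410651378322 len 0.07470627023468036
(array([0.43441216, 0.17012651, 0.01961692]), [np.float64(0.00014693488126581785), np.float64(0.00014693488126583061)])
[[310.04984636 184.79025328]
 [289.32017377 170.4228009 ]]
board (305, 178) [0.38986753 0.13201767 0.02      ]
board (330, 190) [0.42209775 0.14187524 0.02      ]
board (350, 212) [0.45986997 0.1384904  0.02      ]
board (290, 172) [0.3718639  0.12512282 0.02      ]
```

```bash
python3 -c "
from h import *
plan([.4325,.1705,.10],33,8)"
```

```text
at [0.4006 0.1489 0.2   ] yaw_y 43.24 turn/row deg 1.28 mm/row 13.4 F [ 0.4  0.4 -0.6] q [ 0.08 -0.16  1.96 -0.    1.35 -0.68] t 2.8
[0,0,0.007,-0.003,0.016,0.042,J],[0,0,0.007,-0.002,0.016,0.042,J],[0,0,0.007,-0.002,0.016,0.042,J],[0,0,0.007,-0.002,0.016,0.042,J],[0,0,0.007,-0.001,0.016,0.042,J],[0,0,0.007,-0.001,0.016,0.042,J],[0,0,0.007,0,0.016,0.042,J],[0,0,0.007,0,0.016,0.042,J],
```

```bash
python3 -m handwheel '[[0,0,0.007,-0.003,0.016,0.042,0.76],[0,0,0.007,-0.002,0.016,0.042,0.76],[0,0,0.007,-0.002,0.016,0.042,0.76],[0,0,0.007,-0.002,0.016,0.042,0.76],[0,0,0.007,-0.001,0.016,0.042,0.76],[0,0,0.007,-0.001,0.016,0.042,0.76],[0,0,0.007,0,0.016,0.042,0.76],[0,0,0.008,0,0.016,0.042,0.76]]'
python3 -c "
from h import *
im,m=snap('wrist','w3')
print(proj('wrist',[.4325,.1705,.028],m))
try:
  c=yellow(im,(200,100,460,400));e=cv2.fitEllipse(cv2.convexHull(c));print(e,cv2.boundingRect(c),onz('wrist',e[0],.028,m))
  a=np.radians(e[2]+90);v=np.array([np.cos(a),np.sin(a)])*10
  d=onz('wrist',np.array(e[0])+v,.028,m)-onz('wrist',e[0],.028,m);print(np.degrees(np.arctan2(d[1],d[0])))
except Exception as x: print(x)
plan([.4325,.1705,.019],33,8)"
```

```text
time_s: 3.6
eef_pos: [0.4337, 0.1706, 0.0989]
eef_rot: [-0.0, 0.478, 0.878, -0.0]
wrist_force: [0.1, 0.5, 0.5]
opening: 0.76
grasp_force: 0.0
[320.03332366 198.96454526]
((319.2776794433594, 198.33474731445312), (62.43073654174805, 84.80046844482422), 170.6671600341797) (287, 155, 65, 87) [0.43165914 0.17062292 0.028     ]
131.6386046109137
at [0.4328 0.1706 0.0971] yaw_y 32.75 turn/row deg 0.04 mm/row 9.8 F [-0.9 -0.6 -1.2] q [ 0.12  0.07  1.97  0.    1.11 -0.45] t 3.65
[0,0,0,0,0,0.033,J],[0,0,0,0,0,0.033,J],[0,0,0,0,0,0.033,J],[0,0,0,0,0,0.033,J],[0,0,0,0,0,0.033,J],[0,0,0,0,0,0.033,J],[0,0,0,0,0,0.033,J],[0,0,0,0,0,0.033,J],
```

View pics/w3.png

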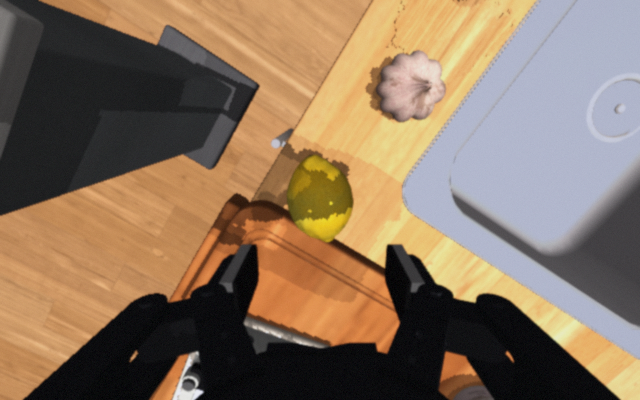

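The lemon centre agrees at (.432,.1706). The board corner is close to the left finger's path at (262,205), so I'll shift the grasp 6 mm along tool +x, away from it.

```bash
python3 -m handwheel '[[0,0,0,0.02,0,0,0.76],[0,0,0,0,0,0.04,0.76],[0,0,0,0,0,0.04,0.76],[0,0,0,0,0,0.04,0.76],[0,0,0,0,0,0.04,0.76],[0,0,0,0,0,0.03,0.76],[0,0,0,0,0,0.03,0.76],[0,0,0,0,0,0.023,0.76]]'
```

```text
time_s: 4.45
eef_pos: [0.4299, 0.1753, 0.0263]
eef_rot: [-0.0, 0.478, 0.879, -0.0]
wrist_force: [-0.4, -0.2, -0.4]
opening: 0.759
grasp_force: 0.0
```

No contact, so I'll close the jaws.

```bash
python3 -m handwheel '[[0,0,0,0,0,0.005,0.7],[0,0,0,0,0,0,0.6],[0,0,0,0,0,0,0.4],[0,0,0,0,0,0,0.4],[0,0,0,0,0,0,0.4],[0,0,0,0,0,0,0.4],[0,0,0,0,0,0,0.4],[0,0,0,0,0,0,0.4]]' && python3 -m handwheel '[[0,0,0,0,0,-0.03,0.4],[0,0,0,0,0,-0.05,0.4],[0,0,0,0,0,-0.08,0.4],[0,0,0,0,0,-0.08,0.4],[0,0,0,0,0,-0.08,0.4],[0,0,0,0,0,-0.08,0.4],[0,0,0,0,0,-0.05,0.4],[0,0,0,0,0,-0.03,0.4]]'
python3 -c "
from h import *
im,m=snap('wrist','w4')
print(repr(m['cam_to_world']),ctrl.get_obs()['eef_pos'])"
```

```text
time_s: 5.25
eef_pos: [0.4302, 0.1754, 0.0258]
eef_rot: [0.0, 0.478, 0.879, 0.0]
wrist_force: [0.3, -0.1, -0.3]
opening: 0.399
grasp_force: 0.0
time_s: 6.05
eef_pos: [0.431, 0.1755, 0.1719]
eef_rot: [0.001, 0.478, 0.879, 0.001]
wrist_force: [-0.2, -0.0, -0.8]
opening: 0.402
grasp_force: 0.0
array([[ 0.83931342, -0.51868462, -0.16284733,  0.38939082],
       [ 0.5436379 ,  0.80257186,  0.24563439,  0.23871247],
       [ 0.00328991, -0.29469422,  0.95558594,  0.34274163],
       [ 0.        ,  0.        ,  0.        ,  1.        ]]) [0.43146111 0.17561483 0.17255928]
```

View pics/w4.png

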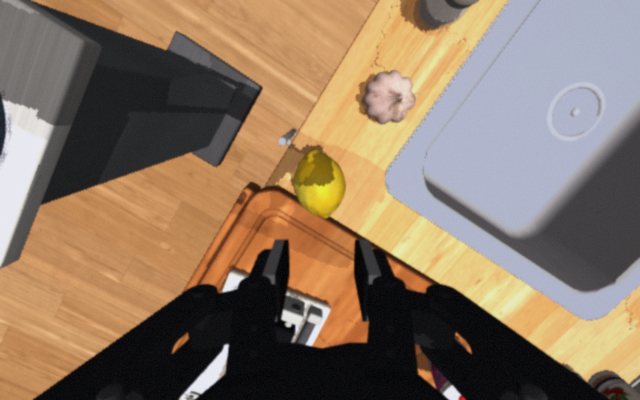

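The jaws closed to 34 mm on nothing. I'll measure where the lemon is now.

```bash
cat >> h.py <<'E'
def lemon(im,m,roi,z=.028,s=120):
    x0,y0,x1,y1=roi;h=cv2.cvtColor(im,cv2.COLOR_BGR2HSV);k=cv2.inRange(h,(22,s,50),(40,255,255));w=np.zeros_like(k);w[y0:y1,x0:x1]=k[y0:y1,x0:x1]
    w=cv2.morphologyEx(w,cv2.MORPH_OPEN,np.ones((3,3)))
    c=max(cv2.findContours(w,cv2.RETR_EXTERNAL,cv2.CHAIN_APPROX_NONE)[0],key=cv2.contourArea)
    e=cv2.fitEllipse(cv2.convexHull(c));P=onz('wrist',e[0],z,m);a=np.radians(e[2]+90);v=np.array([np.cos(a),np.sin(a)])
    d=(onz('wrist',np.array(e[0])+v*10,z,m)-P)/10
    print("px",np.round(e[0],1),np.round(e[1],1),"P",P.round(4),"axis deg",np.degrees(np.arctan2(d[1],d[0])).round(1),"len",(e[1][1]*np.linalg.norm(d)).round(4))
    return P
E
python3 -c "
from h import *
m=ctrl.camera_model('wrist');im=cv2.imread('pics/w4.png')
lemon(im,m,(270,130,370,240))
o=ctrl.get_obs();print(proj('wrist',o['eef_pos'],m),proj('wrist',o['eef_pos']-[0,0,.145],m),o['opening'])
im,m=snap('top','t4');c=yellow(im,(240,230,300,300));print(cv2.fitEllipse(cv2.convexHull(c)),cv2.boundingRect(c))
"
```

```text
px [318.9 183.6] [48.7 65.7] P [0.4325 0.1703 0.028 ] axis deg 132.2 len 0.0729
[321.32970991 233.54453116] [320.76214338 179.06175101] 0.40185012724196245
((260.0, 275.0), (1.632993221282959, 2.8284270763397217), 135.0) (259, 274, 3, 3)
```

The lemon hasn't moved. I'll descend again and check with pictures before and after closing.

```bash
python3 -m handwheel '[[0,0,0,-0.006,0,0.04,0.76],[0,0,0,0,0,0.08,0.76],[0,0,0,0,0,0.08,0.76],[0,0,0,0,0,0.08,0.76],[0,0,0,0,0,0.08,0.76],[0,0,0,0,0,0.08,0.76],[0,0,0,0,0,0.04,0.76],[0,0,0,0,0,0.015,0.76]]'
python3 -c "
from h import *
snap('wrist','w5');snap('scene','s5');print(ctrl.get_obs()['eef_pos'])"
python3 -m handwheel '[[0,0,0,0,0,0,0.72],[0,0,0,0,0,0,0.69],[0,0,0,0,0,0,0.66],[0,0,0,0,0,0,0.63],[0,0,0,0,0,0,0.6],[0,0,0,0,0,0,0.57],[0,0,0,0,0,0,0.57],[0,0,0,0,0,0,0.57]]'
python3 -c "
from h import *
snap('wrist','w6');snap('scene','s6');o=ctrl.get_obs();print(o['eef_pos'],o['opening'],o['grasp_force'])
I=[cv2.imread(f'pics/{n}.png') for n in('w5','s5','w6','s6')]
C=lambda im,r:cv2.resize(im[r[1]:r[3],r[0]:r[2]],(400,300),interpolation=cv2.INTER_CUBIC)
w=(190,130,450,325);s=(260,190,420,310)
cv2.imwrite('pics/mont.png',np.vstack([np.hstack([C(I[0],w),C(I[1],s)]),np.hstack([C(I[2],w),C(I[3],s)])]))"
```

```text
time_s: 6.95
eef_pos: [0.4289, 0.1735, 0.0187]
eef_rot: [-0.002, 0.478, 0.879, -0.001]
wrist_force: [-0.2, -0.1, 0.5]
opening: 0.762
grasp_force: 0.0
[0.4304368  0.17371429 0.0203754 ]
time_s: 7.85
eef_pos: [0.4311, 0.1739, 0.0212]
eef_rot: [-0.0, 0.478, 0.879, -0.0]
wrist_force: [0.3, 0.0, -0.4]
opening: 0.571
grasp_force: 0.0
[0.4311206  0.17385036 0.0211671 ] 0.569925028110174 0.0
```

View pics/mont.png

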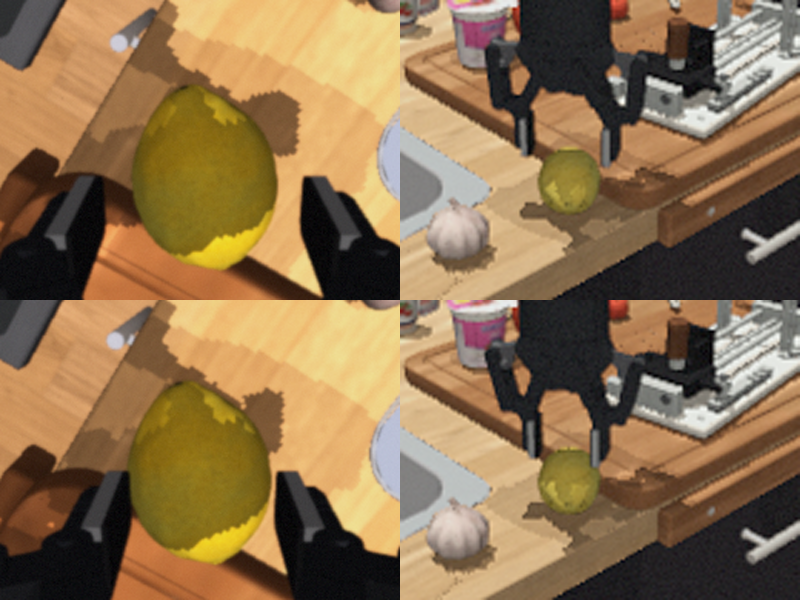

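In the scene crops the finger tips (313,254) and (339,256) stand above or behind the lemon. In the wrist crops the tips are at (273,244) and (369,244), with clear space around the lemon. I'll triangulate the tips.

```bash
python3 -c "
from h import *
m=ctrl.camera_model('wrist');o=ctrl.get_obs();p=o['eef_pos']
a=tri(ray('wrist',(369,244),m),ray('scene',(313,254)));b=tri(ray('wrist',(273,244),m),ray('scene',(339,256)))
print(a,b,(a[0]+b[0])/2-p)
L=tri(ray('wrist',(320,248),m),ray('scene',(260+168/2.5,190+182/2.5)));print('lemon',L)
print('TCP in scene',proj('scene',p),'tip',proj('scene',p-[0,0,.011]),'TCP wrist',proj('wrist',p,m))
print('lemon wrist',proj('wrist',[.432,.1706,.028],m),'scene',proj('scene',[.432,.1706,.028]))
c=m['cam_to_world'];print('cam-TCP',c[:3,3]-p)
im=cv2.imread('pics/w6.png');lemon(im,m,(260,170,380,310))
"
```

```text
(array([0.44855696, 0.1943032 , 0.05118986]), [np.float64(0.0010958584117683329), np.float64(0.0010958584117682392)]) (array([0.40466667, 0.16339406, 0.05139129]), [np.float64(0.0031889557176651676), np.float64(0.0031889557176652773)]) [-0.00450878  0.00499827  0.03012347]
lemon (array([0.43536701, 0.16620668, 0.02325333]), [np.float64(0.0002562561581495505), np.float64(0.00025625615814974797)])
TCP in scene [326.0157105  265.57441775] tip [326.07821474 269.82618536] TCP wrist [321.31690395 233.57557167]
lemon wrist [319.6174548  243.08071837] scene [326.81529303 262.2294162 ]
cam-TCP [-0.04108946  0.06327209  0.17094884]
px [318.7 242.7] [ 90.4 115.7] P [0.4314 0.1705 0.028 ] axis deg 131.1 len 0.0755
```

The tips triangulate to z≈.051 although the reported TCP is .021, so they sit about 30 mm above it. The pads never reached the lemon. I'll reopen and go lower in steps, watching the force.

```bash
python3 -m handwheel '[[0,0,0,0,0,0,0.76],[0,0,0,0,0,0,0.76],[0,0,0,0,0,0.015,0.76],[0,0,0,0,0,0.015,0.76],[0,0,0,0,0,0.015,0.76],[0,0,0,0,0,0.015,0.76],[0,0,0,0,0,0.01,0.76],[0,0,0,0,0,0,0.76]]'
python3 -c "
from h import *
im,m=snap('wrist','w7');s,_=snap('scene','s7')
C=lambda im,r:cv2.resize(im[r[1]:r[3],r[0]:r[2]],(400,300),interpolation=cv2.INTER_CUBIC)
cv2.imwrite('pics/mont2.png',np.hstack([C(im,(190,130,450,325)),C(s,(260,190,420,310))]))
lemon(im,m,(260,170,380,320));print(ctrl.get_obs()['eef_pos'])"
```

```text
time_s: 8.75
eef_pos: [0.4306, 0.1738, -0.0004]
eef_rot: [-0.0, 0.478, 0.879, -0.0]
wrist_force: [0.0, 0.0, -0.8]
opening: 0.757
grasp_force: 0.0
px [319.1 261.3] [103.1 131.2] P [0.4316 0.1701 0.028 ] axis deg 130.3 len 0.0773
[4.31081896e-01 1.73864726e-01 1.00356331e-04]
```

```bash
python3 -m handwheel '[[0,0,0,0,0,0.01,0.76],[0,0,0,0,0,0.01,0.76],[0,0,0,0,0,0.01,0.76],[0,0,0,0,0,0.01,0.76],[0,0,0,0,0,0.005,0.76],[0,0,0,0,0,0,0.76],[0,0,0,0,0,0,0.76],[0,0,0,0,0,0,0.76]]'
```

```text
time_s: 9.65
eef_pos: [0.4313, 0.1739, -0.0132]
eef_rot: [0.0, 0.478, 0.879, 0.0]
wrist_force: [0.9, 0.4, 0.7]
opening: 0.763
grasp_force: 0.0
```

```bash
python3 -m handwheel '[[0,0,0,0,0,0,0.7],[0,0,0,0,0,0,0.6],[0,0,0,0,0,0,0.4],[0,0,0,0,0,0,0.4],[0,0,0,0,0,0,0.4],[0,0,0,0,0,0,0.4],[0,0,0,0,0,0,0.4],[0,0,0,0,0,0,0.4]]'
```

```text
time_s: 10.45
eef_pos: [0.431, 0.1737, -0.0125]
eef_rot: [-0.0, 0.477, 0.879, -0.0]
wrist_force: [-5.9, -1.7, 12.1]
opening: 0.609
grasp_force: 60.3
```

The lemon is gripped at 52 mm with 60 N, so I'll lift it.

```bash
python3 -m handwheel '[[0,0,0,0,0,-0.02,0.4],[0,0,0,0,0,-0.06,0.4],[0,0,0,0,0,-0.09,0.4],[0,0,0,0,0,-0.1,0.4],[0,0,0,0,0,-0.1,0.4],[0,0,0,0,0,-0.1,0.4],[0,0,0,0,0,-0.06,0.4],[0,0,0,0,0,0,0.4]]'
python3 -c "
from h import *
im,m=snap('wrist','w8');o=ctrl.get_obs();z=o['eef_pos'][2]+.0405
P=lemon(im,m,(250,170,390,340),z);print(P-o['eef_pos'],o['opening'],o['grasp_force'])
plan([.40,-.05,.155],9.3,8)"
```

```text
time_s: 11.25
eef_pos: [0.4333, 0.1742, 0.1486]
eef_rot: [0.002, 0.478, 0.879, 0.002]
wrist_force: [1.4, -0.3, -0.9]
opening: 0.607
grasp_force: 63.0
px [319.8 273.3] [112.2 141.6] P [0.4349 0.1698 0.1872] axis deg 129.2 len 0.0798
[ 0.00293558 -0.00416834  0.0405    ] 0.61081772351986 62.961694161032256
at [0.432  0.174  0.1467] yaw_y 32.94 turn/row deg 2.96 mm/row 28.3 F [-0.4 -0.6 -1.1] q [ 0.13 -0.01  1.93  0.    1.22 -0.45] t 11.3
[0,0,0.016,-0.071,-0.062,-0.004,J],[0,0,0.016,-0.074,-0.058,-0.004,J],[0,0,0.016,-0.077,-0.054,-0.004,J],[0,0,0.016,-0.080,-0.050,-0.004,J],[0,0,0.016,-0.082,-0.046,-0.003,J],[0,0,0.016,-0.085,-0.042,-0.003,J],[0,0,0.016,-0.087,-0.037,-0.003,J],[0,0,0.016,-0.088,-0.033,-0.003,J],
```

```bash
python3 -c "
from h import *
plan([.4867,-.0977,.147],3.0,8)"
```

```text
at [0.432  0.174  0.1467] yaw_y 32.94 turn/row deg 3.74 mm/row 34.6 F [-0.4 -0.6 -1.1] q [ 0.13 -0.01  1.93  0.    1.22 -0.45] t 11.3
[0,0,0.021,-0.107,-0.042,0,J],[0,0,0.021,-0.110,-0.035,0,J],[0,0,0.021,-0.112,-0.028,0,J],[0,0,0.021,-0.114,-0.021,0,J],[0,0,0.021,-0.115,-0.013,0,J],[0,0,0.021,-0.115,-0.006,0,J],[0,0,0.021,-0.115,0.002,0,J],[0,0,0.021,-0.115,0.009,0,J],
```

```bash
python3 -m handwheel '[[0,0,0.021,-0.107,-0.042,0,0.4],[0,0,0.021,-0.110,-0.035,0,0.4],[0,0,0.021,-0.112,-0.028,0,0.4],[0,0,0.021,-0.114,-0.021,0,0.4],[0,0,0.021,-0.115,-0.013,0,0.4],[0,0,0.021,-0.115,-0.006,0,0.4],[0,0,0.021,-0.115,0.002,0,0.4],[0,0,0.021,-0.115,0.009,0,0.4]]'
python3 -c "
from h import *
ctrl.camera('top');ctrl.camera('top')
im,m=snap('wrist','w9');o=ctrl.get_obs();z=o['eef_pos'][2]+.0405
P=lemon(im,m,(250,170,390,340),z);print('off',P-o['eef_pos'])
h=cv2.cvtColor(im,cv2.COLOR_BGR2HSV)[100:260,250:400];k=cv2.inRange(h,(3,110,50),(16,255,255))
print(proj('wrist',[.4715,-.0102,.117],m))
plan([.4867,-.0977,.085],3.0,8)"
```

```text
time_s: 12.1
eef_pos: [0.4841, -0.0986, 0.1436]
eef_rot: [-0.002, 0.691, 0.723, -0.0]
wrist_force: [0.1, -0.2, -1.2]
opening: 0.605
grasp_force: 63.0
px [319.9 272.7] [112.3 140.8] P [ 0.4841 -0.1045  0.1842] axis deg 100.4 len 0.078
off [-0.00023305 -0.00548826  0.0405    ]
[306.19015578  79.64753936]
at [ 0.4843 -0.099   0.1437] yaw_y 2.52 turn/row deg 0.06 mm/row 7.4 F [ 0.5 -0.5 -0.9] q [-0.44  0.07  1.86  0.    1.22 -0.49] t 12.25
[0,0,0,0,0.001,0.024,J],[0,0,0,0,0.001,0.024,J],[0,0,0,0,0.001,0.024,J],[0,0,0,0,0.001,0.024,J],[0,0,0,0,0.001,0.024,J],[0,0,0,0,0.001,0.024,J],[0,0,0,0,0.001,0.024,J],[0,0,0,0,0.001,0.024,J],
```

```bash
cat >> h.py <<'E'
def knob(im,m,uv,r=30,z=.119):
    x0,y0=int(uv[0])-r,max(0,int(uv[1])-r);g=im[y0:int(uv[1])+r,x0:x0+2*r];h=cv2.cvtColor(g,cv2.COLOR_BGR2HSV)
    k=cv2.inRange(h,(2,90,40),(16,255,255));k=cv2.morphologyEx(k,cv2.MORPH_OPEN,np.ones((3,3)))
    for c in cv2.findContours(k,cv2.RETR_EXTERNAL,cv2.CHAIN_APPROX_NONE)[0]:
        if cv2.contourArea(c)>60:
            b=cv2.boundingRect(c);print("blob",b[0]+x0,b[1]+y0,b[2:],cv2.contourArea(c))
            e=cv2.fitEllipse(c);print("  ell",np.round(e[0],1)+[x0,y0],np.round(e[1],1),onz('wrist',np.array(e[0])+[x0,y0],z,m).round(4))
E
python3 -c "
from h import *
im=cv2.imread('pics/w9.png');m=ctrl.camera_model('wrist')
for z in(.119,.113): knob(im,m,proj('wrist',[.4715,-.0102,.117],m),30,z)
g=im[60:105,290:325];print(cv2.cvtColor(g,cv2.COLOR_BGR2HSV)[::5,::4].tolist()[3:7])
"
```

```text
blob 289 59 (36, 38) 1021.0
  ell [306.4  77.3] [34.9 37.3] [ 0.4708 -0.0069  0.119 ]
blob 289 59 (36, 38) 1021.0
  ell [306.4  77.3] [34.9 37.3] [ 0.4705 -0.0064  0.113 ]
[[[11, 184, 79], [9, 188, 125], [10, 184, 130], [9, 177, 134], [10, 181, 137], [9, 182, 137], [10, 189, 135], [10, 181, 145], [11, 188, 103]], [[10, 179, 74], [10, 183, 128], [10, 182, 130], [10, 182, 133], [10, 180, 136], [10, 189, 136], [10, 184, 140], [10, 185, 139], [10, 186, 92]], [[9, 146, 35], [10, 178, 130], [10, 183, 134], [10, 182, 132], [9, 178, 136], [9, 183, 134], [10, 181, 137], [10, 187, 134], [9, 172, 52]], [[120, 29, 26], [10, 170, 51], [10, 183, 128], [10, 182, 139], [10, 181, 137], [10, 183, 135], [10, 180, 133], [9, 171, 64], [156, 22, 58]]]
```

```bash
python3 -m handwheel '[[0,0,0,0.005,0.004,0.024,0.4],[0,0,-0.003,0,0.004,0.024,0.4],[0,0,0,0,0,0.024,0.4],[0,0,0,0,0,0.024,0.4],[0,0,0,0,0,0.024,0.4],[0,0,0,0,0,0.024,0.4],[0,0,0,0,0,0.024,0.4],[0,0,0,0,0,0.024,0.4]]'
```

```text
time_s: 13.05
eef_pos: [0.4876, -0.0961, 0.0875]
eef_rot: [0.0, 0.687, 0.727, 0.0]
wrist_force: [-0.5, -0.3, -1.7]
opening: 0.607
grasp_force: 63.0
```

```bash
python3 -m handwheel '[[0,0,0,-0.005,-0.003,0.02,0.4],[0,0,0,0,0,0.03,0.4],[0,0,0,0,0,0.03,0.4],[0,0,0,0,0,0.03,0.4],[0,0,0,0,0,0.02,0.4],[0,0,0,0,0,0.01,0.4],[0,0,0,0,0,0.005,0.4],[0,0,0,0,0,0,0.4]]'
python3 -c "
from h import *
im,m=snap('wrist','w10');o=ctrl.get_obs();z=o['eef_pos'][2]+.0405;print(o['eef_pos'],o['wrist_force'],z)
P=lemon(im,m,(250,170,390,340),z)"
```

```text
time_s: 13.85
eef_pos: [0.4867, -0.0977, 0.0462]
eef_rot: [-0.0, 0.687, 0.727, -0.0]
wrist_force: [-8.6, 2.6, 19.0]
opening: 0.607
grasp_force: 65.7
[ 0.4867479  -0.09771096  0.04624613] [-9.07240613  2.48936053 18.93565536] 0.08674612886636143
px [319.8 273. ] [112.8 141.9] P [ 0.4859 -0.1011  0.0867] axis deg 100.4 len 0.0786
```

```bash
python3 -m handwheel '[[0,0,0,0,0,-0.01,0.4],[0,0,0,0,-0.008,0,0.4],[0,0,0,0,0,0,0.4],[0,0,0,0,0,0.005,0.4],[0,0,0,0,0,0.003,0.4],[0,0,0,0,0,0,0.4],[0,0,0,0,0,0,0.4],[0,0,0,0,0,0,0.4]]'
```

```text
time_s: 14.7
eef_pos: [0.4865, -0.0983, 0.0467]
eef_rot: [0.002, 0.687, 0.727, 0.001]
wrist_force: [0.6, 2.6, 11.2]
opening: 0.608
grasp_force: 63.9
```

The lemon is centred on the rods with only an upward force, so I'll open.

```bash
python3 -m handwheel '[[0,0,0,0,0,0,0.6],[0,0,0,0,0,0,0.62],[0,0,0,0,0,0,0.64],[0,0,0,0,0,0,0.66],[0,0,0,0,0,0,0.70],[0,0,0,0,0,0,0.75],[0,0,0,0,0,0,0.75],[0,0,0,0,0,0,0.75]]'
python3 -c "
from h import *
im,m=snap('wrist','w11');o=ctrl.get_obs();print(o['eef_pos'],o['wrist_force'])
P=lemon(im,m,(250,170,390,340),.083)"
python3 -m handwheel '[[0,0,0,0,0,-0.03,0.75],[0,0,0,0,0,-0.06,0.75],[0,0,0,0,0,-0.08,0.75],[0,0,0,0,0,-0.08,0.75],[0,0,0,0,0,-0.06,0.75],[0,0,0,0,0,-0.03,0.75],[0,0,0,0,0,0,0.75],[0,0,0,0,0,0,0.75]]'
python3 -c "
from h import *
im,m=snap('wrist','w12');o=ctrl.get_obs();print(o['eef_pos'])
P=lemon(im,m,(230,130,400,340),.083)
k=proj('wrist',[.4710,-.0085,.119],m);print(k);knob(im,m,k,34)
plan([.4710,-.0085,.15],9.3,8)"
```

```text
time_s: 15.5
eef_pos: [0.4838, -0.0976, 0.0448]
eef_rot: [-0.001, 0.687, 0.727, -0.0]
wrist_force: [0.6, -0.2, 0.7]
opening: 0.749
grasp_force: 0.0
[ 0.48397001 -0.09764816  0.0448954 ] [-0.09082601 -0.56838204 -0.18159266]
px [329.9 270. ] [110.4 141.6] P [ 0.4879 -0.1004  0.083 ] axis deg 99.2 len 0.0794
time_s: 16.35
eef_pos: [0.484, -0.0976, 0.1467]
eef_rot: [-0.0, 0.687, 0.727, -0.0]
wrist_force: [-0.5, -0.5, 0.1]
opening: 0.753
grasp_force: 0.0
[ 0.48366193 -0.09744442  0.14621214]
px [326.  204.5] [64.1 85.4] P [ 0.4876 -0.0995  0.083 ] axis deg 99.1 len 0.0737
[309.05997892  82.59424998]
blob 293 65 (35, 38) 981.0
  ell [310.1  83.4] [34.1 36.7] [ 0.4717 -0.0089  0.119 ]
at [ 0.4837 -0.0974  0.1462] yaw_y 3.24 turn/row deg 0.76 mm/row 11.2 F [ 0.5 -0.4 -0.1] q [-0.44  0.06  1.86 -0.    1.22 -0.5 ] t 16.4
[0,0,-0.004,0.037,-0.003,-0.002,J],[0,0,-0.004,0.037,-0.003,-0.002,J],[0,0,-0.004,0.037,-0.002,-0.002,J],[0,0,-0.004,0.037,-0.002,-0.002,J],[0,0,-0.004,0.037,-0.001,-0.002,J],[0,0,-0.004,0.037,-0.001,-0.002,J],[0,0,-0.004,0.037,0,-0.002,J],[0,0,-0.004,0.037,0,-0.002,J],
```

The lemon lies along the rods at the bay, axis 99.1° against the guide's 99.3°. Next I'll go to the knob.

```bash
python3 -m handwheel '[[0,0,-0.004,0.037,-0.003,-0.002,0.5],[0,0,-0.004,0.037,-0.003,-0.002,0.5],[0,0,-0.004,0.037,-0.002,-0.002,0.5],[0,0,-0.004,0.037,-0.002,-0.002,0.5],[0,0,-0.004,0.037,-0.001,-0.002,0.5],[0,0,-0.004,0.037,-0.001,-0.002,0.5],[0,0,-0.004,0.037,0,-0.002,0.5],[0,0,-0.005,0.035,0,-0.002,0.5]]'
python3 -c "
from h import *
ctrl.camera('top')
im,m=snap('wrist','w13');o=ctrl.get_obs()
k=proj('wrist',[.4716,-.0092,.119],m);print(k);knob(im,m,k,34)
plan([.4716,-.0092,.090],9.3,8)"
```

```text
time_s: 17.2
eef_pos: [0.4719, -0.0093, 0.1521]
eef_rot: [0.0, 0.648, 0.762, 0.0]
wrist_force: [-0.3, -0.6, 0.1]
opening: 0.497
grasp_force: 0.0
[321.47267851 216.46633968]
blob 308 200 (28, 29) 577.0
  ell [321.4 214.2] [26.5 27.9] [ 0.4713 -0.0075  0.119 ]
at [ 0.4718 -0.009   0.1521] yaw_y 9.3 turn/row deg 0.0 mm/row 7.8 F [ 0.9 -0.5 -0.7] q [-0.27  0.    1.91  0.    1.23 -0.43] t 17.3
[0,0,0,0,0,0.026,J],[0,0,0,0,0,0.026,J],[0,0,0,0,0,0.026,J],[0,0,0,0,0,0.026,J],[0,0,0,0,0,0.026,J],[0,0,0,0,0,0.026,J],[0,0,0,0,0,0.026,J],[0,0,0,0,0,0.026,J],
```

```bash
python3 -m handwheel '[[0,0,0,0.002,0,0.03,0.5],[0,0,0,0,0,0.045,0.5],[0,0,0,0,0,0.045,0.5],[0,0,0,0,0,0.045,0.5],[0,0,0,0,0,0.045,0.5],[0,0,0,0,0,0.03,0.5],[0,0,0,0,0,0,0.5],[0,0,0,0,0,0,0.5]]'
python3 -c "
from h import *
im,m=snap('wrist','w14');s,_=snap('scene','s14');o=ctrl.get_obs()
k=proj('wrist',[.4716,-.0092,.119],m);print(k,o['eef_pos'],o['wrist_force']);knob(im,m,k,40)"
python3 -m handwheel '[[0,0,0,0,0,0.02,0.5],[0,0,0,0,0,0.02,0.5],[0,0,0,0,0,0.01,0.5],[0,0,0,0,0,0.01,0.5],[0,0,0,0,0,0,0.5],[0,0,0,0,0,0,0.5],[0,0,0,0,0,0,0.5],[0,0,0,0,0,0,0.5]]'
python3 -c "
from h import *
im,m=snap('wrist','w15');s,_=snap('scene','s15');o=ctrl.get_obs();print(o['eef_pos'],o['wrist_force'])
C=lambda im,r:cv2.resize(im[r[1]:r[3],r[0]:r[2]],(400,300),interpolation=cv2.INTER_CUBIC)
cv2.imwrite('pics/mont3.png',np.vstack([np.hstack([C(im,(190,130,450,325)),C(s,(330,150,450,240))]),np.hstack([C(cv2.imread('pics/w12.png'),(190,60,450,255)),C(cv2.imread('pics/s14.png'),(330,150,450,240))])]))"
```

```text
time_s: 18.1
eef_pos: [0.4717, -0.0099, 0.0797]
eef_rot: [-0.0, 0.648, 0.761, -0.0]
wrist_force: [0.4, -0.1, -0.3]
opening: 0.498
grasp_force: 0.0
[321.85854092 264.51173759] [ 0.4723913  -0.00995419  0.08047319] [-0.1582006  -0.17079244  0.43271346]
blob 301 224 (42, 57) 1534.0
  ell [321.7 255.4] [39.4 55.1] [ 0.4707 -0.0043  0.119 ]
time_s: 19.0
eef_pos: [0.472, -0.0098, 0.0622]
eef_rot: [0.0, 0.648, 0.761, 0.0]
wrist_force: [-0.3, -0.3, -0.7]
opening: 0.503
grasp_force: 0.0
[ 0.4719797  -0.00978449  0.06213893] [-0.03962289  0.87740678  0.04477233]
```

View pics/mont3.png

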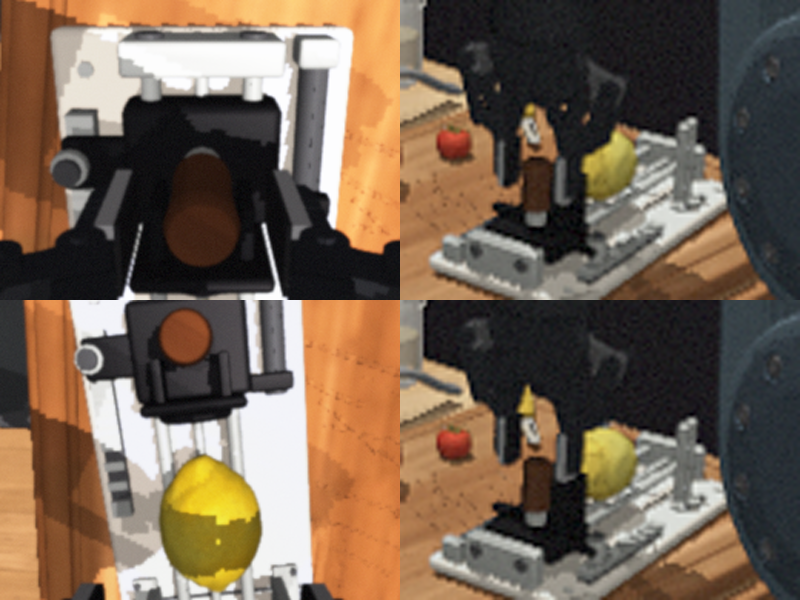

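The fingers straddle the knob with the tips near its middle. The lemon lies lengthwise on the rods ahead of the pusher. I'll go 7 mm lower and close.

```bash
python3 -m handwheel '[[0,0,0,0,0,0.012,0.5],[0,0,0,0,0,0.012,0.5],[0,0,0,0,0,0,0.4],[0,0,0,0,0,0,0.2],[0,0,0,0,0,0,0.1],[0,0,0,0,0,0,0.1],[0,0,0,0,0,0,0.1],[0,0,0,0,0,0,0.1]]'; python3 -c "
from h import *
print(ctrl.get_obs()['eef_pos'],ctrl.get_obs()['wrist_force'])
plan(ctrl.get_obs()['eef_pos'],9.3,1)"
```

```text
time_s: 19.9
eef_pos: [0.4717, -0.0096, 0.0546]
eef_rot: [-0.0, 0.648, 0.761, 0.0]
wrist_force: [1.0, 0.9, -3.9]
opening: 0.389
grasp_force: 59.9
[ 0.47171329 -0.00959246  0.05461125] [ 1.01621602  0.87107453 -3.91632589]
at [ 0.4717 -0.0096  0.0546] yaw_y 9.18 turn/row deg 0.13 mm/row 0.0 F [ 1.   0.9 -3.9] q [-0.27  0.15  1.98  0.    1.01 -0.43] t 19.9
[0,0,-0.001,0,0,0,J],
```

The opening is 0.389 (33 mm), which is wider than the 22 mm knob. The pads are resting on the pusher's braces just in front of it, so I'll reopen, shift back 7 mm, rise 4 mm and close again.

```bash
python3 -m handwheel '[[0,0,0,0,0,0,0.5],[0,0,0,0,0,0,0.5],[0,0,0,0.012,0,-0.007,0.5],[0,0,0,0.012,0,-0.007,0.5],[0,0,0,0,0,0,0.5],[0,0,0,0,0,0,0.3],[0,0,0,0,0,0,0.1],[0,0,0,0,0,0,0.1]]';python3 -m handwheel '[[0,0,0,0,0,0,0.1],[0,0,0,0,0,0,0.1],[0,0,0,0,0,0,0.1],[0,0,0,0,0,0,0.1],[0,0,0,0,0,0,0.1],[0,0,0,0,0,0,0.1],[0,0,0,0,0,0,0.1],[0,0,0,0,0,0,0.1]]'
```

```text
time_s: 20.7
eef_pos: [0.4706, -0.0026, 0.0594]
eef_rot: [-0.0, 0.648, 0.761, -0.0]
wrist_force: [-2.6, -0.2, 5.8]
opening: 0.238
grasp_force: 58.5
time_s: 21.5
eef_pos: [0.4707, -0.0026, 0.0593]
eef_rot: [-0.0, 0.648, 0.761, -0.0]
wrist_force: [-3.1, 1.3, 5.6]
opening: 0.237
grasp_force: 58.5
```

The opening is now 20 mm, so it is the knob. I'll slide forward gently.

```bash
python3 -m handwheel '[[0,0,0,-0.01,0,0,0.1],[0,0,0,-0.01,0,0,0.1],[0,0,0,-0.01,0,0,0.1],[0,0,0,-0.01,0,0,0.1],[0,0,0,-0.01,0,0,0.1],[0,0,0,-0.01,0,0,0.1],[0,0,0,-0.01,0,0,0.1],[0,0,0,-0.01,0,0,0.1]]';python3 -m handwheel '[[0,0,0,-0.01,0,0,0.1],[0,0,0,-0.01,0,0,0.1],[0,0,0,-0.01,0,0,0.1],[0,0,0,-0.01,0,0,0.1],[0,0,0,-0.01,0,0,0.1],[0,0,0,-0.01,0,0,0.1],[0,0,0,-0.01,0,0,0.1],[0,0,0,-0.01,0,0,0.1]]'
python3 -c "
from h import *
o=ctrl.get_obs();d=o['eef_pos']-[.4707,-.0026,.0593];print(d,d@[.1616,-.9869,0],d@[.9869,.1616,0],o['wrist_force'])"
```

```text
time_s: 22.3
eef_pos: [0.4744, -0.0256, 0.0593]
eef_rot: [-0.001, 0.648, 0.761, 0.0]
wrist_force: [-3.0, 5.5, 7.0]
opening: 0.237
grasp_force: 58.6
time_s: 23.1
eef_pos: [0.4782, -0.0489, 0.0594]
eef_rot: [-0.001, 0.648, 0.761, 0.001]
wrist_force: [-1.9, 7.1, 7.3]
opening: 0.233
grasp_force: 58.7
[ 7.49029058e-03 -4.62628173e-02  5.02588691e-05] 0.04686720539110857 -8.390350683649163e-05 [-1.91672428  7.06332907  7.33259364]
```

```bash
python3 -m handwheel '[[0,0,0,-0.008,0,0,0.1],[0,0,0,-0.008,0,0,0.1],[0,0,0,-0.008,0,0,0.1],[0,0,0,-0.008,0,0,0.1],[0,0,0,-0.008,0,0,0.1],[0,0,0,-0.008,0,0,0.1],[0,0,0,-0.008,0,0,0.1],[0,0,0,-0.004,0,0,0.1]]';python3 -m handwheel '[[0,0,0,0,0,0,0.1],[0,0,0,0,0,0,0.1],[0,0,0,0,0,0,0.1],[0,0,0,0,0,0,0.1],[0,0,0,0,0,0,0.1],[0,0,0,0,0,0,0.1],[0,0,0,0,0,0,0.1],[0,0,0,0,0,0,0.1]]'
python3 -c "
from h import *
im,m=snap('wrist','w20');t,_=snap('top','t20');snap('scene','s20')
o=ctrl.get_obs();d=o['eef_pos']-[.4707,-.0026,.0593];print(d,d@[.1616,-.9869,0],d@[.9869,.1616,0],o['wrist_force'])
s=cv2.imread('pics/s20.png');h=cv2.cvtColor(s,cv2.COLOR_BGR2HSV)
for n,im,r in(('scene',s,(380,150,450,240)),('top',t,(340,210,430,270))):
    c=yellow(im,r);e=cv2.fitEllipse(cv2.convexHull(c));print(n,e,onz(n,e[0],.083),cv2.boundingRect(c))
"
```

```text
time_s: 23.9
eef_pos: [0.4811, -0.0667, 0.0593]
eef_rot: [-0.001, 0.648, 0.761, 0.001]
wrist_force: [-2.6, 7.2, 8.0]
opening: 0.237
grasp_force: 58.8
time_s: 24.7
eef_pos: [0.4812, -0.0671, 0.0593]
eef_rot: [-0.0, 0.648, 0.761, 0.0]
wrist_force: [-2.3, 3.9, 5.9]
opening: 0.234
grasp_force: 58.6
[ 1.04743048e-02 -6.45328281e-02  5.48948721e-05] 0.06538009568387933 -9.141363448903595e-05 [-2.61456938  3.60776303  7.44508321]
scene ((399.47576904296875, 195.00807189941406), (14.71267032623291, 16.967185974121094), 39.09981155395508) [ 0.48938744 -0.14496581  0.083     ] (393, 187, 15, 17)Traceback (most recent call last):
  File "<string>", line 7, in <module>
    c=yellow(im,r);e=cv2.fitEllipse(cv2.convexHull(c));print(n,e,onz(n,e[0],.083),cv2.boundingRect(c))
  File "h.py", line 20, in yellow
    c=max(cv2.findContours(z,cv2.RETR_EXTERNAL,cv2.CHAIN_APPROX_NONE)[0],key=cv2.contourArea)
ValueError: max() iterable argument is empty
```

```bash
python3 -m handwheel '[[0,0,0,-0.002,0,0,0.1],[0,0,0,0,0,0,0.1],[0,0,0,0,0,0,0.1],[0,0,0,0,0,0,0.1],[0,0,0,0,0,0,0.1],[0,0,0,0,0,0,0.1],[0,0,0,0,0,0,0.1],[0,0,0,0,0,0,0.1]]'
python3 -c "
from h import *
s,_=snap('scene','s21');o=ctrl.get_obs();d=o['eef_pos']-[.4707,-.0026,.0593];print(d@[.1616,-.9869,0],o['wrist_force'],o['opening'])
h=cv2.cvtColor(s,cv2.COLOR_BGR2HSV)[150:240,370:450];k=cv2.inRange(h,(20,90,40),(42,255,255));k=cv2.morphologyEx(k,cv2.MORPH_OPEN,np.ones((3,3)))
c=max(cv2.findContours(k,cv2.RETR_EXTERNAL,cv2.CHAIN_APPROX_NONE)[0],key=cv2.contourArea);b=cv2.boundingRect(c);print(b[0]+370,b[1]+150,b[2:])
# expected silhouette, egg as ellipsoid
for g in(0,.01):
  u=np.array([.1616,-.9869,0]);v=np.array([.9869,.1616,0]);w=np.array([0,0,1]);C=np.array([.4867,-.1015,.083])+u*(.0424+g)
  P=[proj('scene',C+.039*np.cos(a)*u+.0275*np.sin(a)*(np.cos(t)*v+np.sin(t)*w)) for a in np.linspace(0,np.pi,25) for t in np.linspace(0,6.28,25)]
  print(g,np.min(P,0),np.max(P,0))
"
```

```text
time_s: 25.65
eef_pos: [0.4812, -0.0675, 0.0593]
eef_rot: [-0.001, 0.648, 0.761, 0.0]
wrist_force: [-2.4, 5.0, 6.9]
opening: 0.237
grasp_force: 58.6
0.0656960096319424 [-2.88380223  5.07483373  6.58365932] 0.23845182670954482
393 184 (16, 20)
0 [386.3541958  184.22105391] [409.33891954 205.34951435]
0.01 [388.29121485 183.19730069] [411.11855264 204.18385066]
```

The lemon outline matches where it should be when pressed against the pusher. Travel is 65.7 mm, seated in the second notch, so I'll hand in.

```bash
python3 -c "
from bench import ctrl
print(ctrl.hand_in())"
```

```text
the job is handed in; nothing more can be done
None
```

The lemon lies lengthwise on the rods and the pusher has moved it 65.7 mm forward, to the second click; I handed the job in at about 26 s with the gripper still holding the knob.

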